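# Draw a cartridge from the magazine, dock it and select its cradle

### The arm

A 7-joint arm with a two-finger parallel gripper is mounted at the origin on the work surface. World frame = base frame: x ahead of the robot, y to its left, z up, the work surface at z = 0. Lengths are in m, angles in rad, forces in N, time in s.
With the tool pointing down it reaches from about 0.4 to 0.85 m from the base axis. Payload 10.4 kg.
Tool frame: the origin (TCP) lies at the very end of the fingers, on their centre line; the grasp point (between the pads) lies 19 mm behind it (r.tcp_to_grasp is the distance from the TCP to the grasp point, in m); z points along the fingers, y is the line along which they close (so a half turn about z gives the same grasp; the last joint's range is limited). The gripper opens to 85 mm and grips with 20 to 120 N. Pads are 22 mm wide; open, the fingers measure 114 mm over their backs; the gripper's body (76 mm by 85 mm) begins 54 mm behind the grasp point. The pads swing forward as they close: fully open they stand 13 mm farther back than shut.
Start: joints at [1.277, 0.332, -0.065, 1.46, 0.022, 1.35, -0.088], TCP at [0.167, -0.602, 0.231] pointing down, gripper open.
Joint ranges: [-2.6, 2.6], [-0.5, 2.12], [-1.47, 1.34], [0.16, 2.42], [-1.27, 4.41], [0.06, 2.06], [-2.6, 2.6]. Speed limits (rad/s): [2.22, 2.22, 2.79, 2.79, 3.14, 3.14, 3.14].

### API

Orientations are given as [roll, pitch, yaw] about the fixed x, y, z axes, in that order (R = Rz(yaw) Ry(pitch) Rx(roll)).
In Python, from station import r gives the robot as it stands.
- The arm moves only by the tool play_rows, never from a script. Its argument "deltas" is a list of rows, each an object of numbers: "tx", "ty", "tz": the shift along the tool's x, y, z in units of 40 mm (1.0 is 40 mm); "rx", "ry", "rz": the turn, a rotation vector about the tool's x, y, z in units of 5 degrees (1.0 is 5 degrees); "claw": the closure, from -1 (fully open) to 1 (shut). A call has 1 to 20 rows; each row is the pose to reach, as a shift and turn from the pose commanded when the call began, along the tool's axes at that moment; what a row does not reach only later rows make up. A row lasts 1/12 s, in which the tool goes at most 41.7 mm and 7.16 degrees, less where a joint would pass 70% of its speed; a pose out of reach is approached as far as the arm can. A call with a gripper value outside its range is refused whole. The fingers move at their own pace and stop on an object; "squeeze" is the grip in N (left out, the last holds). Time passes only in rows, so rows that repeat a pose let the fingers close. It gives the time, the measured TCP pose, the force, the opening and the grip force at its end, in the units of the state.
- r.read_state(): the state, without advancing time (a new reading comes with each control period).
- r.capture(name): name is "scene" or "top" or "wrist"; returns (picture, depth): 480x640x3 uint8, red, green, blue; 480x640 float32, m along the optical axis (not along the pixel's ray), 0 where there is no reading.
- r.camera_model(name): a dict with "fov_y" (degrees; the focal length in pixels is half the picture's height over the tangent of half this angle, whatever the lens; pixels are square), "cx", "cy" (the principal point, pixels), "rvec" (rotation vector, rad) and "tvec" (3), from world to camera coordinates, as OpenCV has them. Camera axes: x right, y down, z forward; pixel columns grow to the right and rows downward; lengths in m; the calibration is good to about 2 mm. A picture is of the moment at which its call begins: read the wrist's pose just before it. camera_model takes no time and is no camera call; for the wrist camera it gives the pose at the moment of the call.
- r.job_done(): hands the job in; it is judged then, once.
The state is a dict: "clock": time; "joint_positions": joint angles; "dq": joint speeds; "tau": joint torques, N m; "position": TCP position; "tcp_rot": TCP orientation; "wrist_force": force on the tool from outside, world axes, zero at the start; "wrist_torque": the same for the moment, N m; "finger_gap": finger opening in m; "grip_force": force on a finger pad.
Only numpy, scipy, OpenCV 4.12 (cv2) and the standard library are available. Lean on these libraries where they do the work, as an engineer would, in place of code of your own. Each camera call takes 0.05 s, during which the arm holds its last target. There are 200 camera calls.

### The job

Take the bottom cartridge out of the upright magazine by drawing it out along the runway by its blue tab, letting the rest of the stack drop down inside, and lay it flat between the corner guides of the empty cradle, its tab pointing the same way as the neighbouring cartridge's; set it down, do not drop it. Then turn the selector knob on the white console clockwise to the cradle you loaded: one click if it is the left one of the two as the robot sees them, two clicks if it is the right one. Leave the other cartridges and everything else in place.

Things in the scene. Friction and masses are not known exactly. Their poses are not given: they have to be found in the camera images.
- magazine: Fixed white gravity magazine, clear sides, slippery lining, 142 mm tall. Origin on the table under the centre of the stack; -x is its front (exit side), roughly facing the robot. The stack rests on a floor 40 mm above the table. Two front posts (front faces 53.5 mm ahead of the origin, starting 33 mm above the floor, 74 mm over both, 40 mm gap for the tabs) hold back all but the bottom cartridge. The base below the floor ends 43.5 mm ahead.
- runway_end (a point): Front end of the magazine's runway, middle of its top: 203.5 mm ahead of (to -x of) the magazine's origin. The runway is an aluminium bar 22 mm wide, its top level with the magazine's floor, 40 mm above the table. A cartridge drawn straight out by 130 to 140 mm rests on it, overhanging at both sides, clear of the posts and of the tab above; by less than 126 mm, it still props up the next cartridge's tab.
- cartridge_1: Bottom one of the three cartridges in the magazine: white case 90 (x) x 60 (y) x 28 mm (z) with a blue tab 36 long, 28 wide, 12 mm thick on the middle of its -x end, flush with its underside; 70 to 140 g, centre of mass 5 mm from the case's centre towards the tab. Origin: centre of the case's underside. It can only leave straight to the magazine's front; drawing takes up to 5 N.
- cartridge_1_tab (a point): Centre of cartridge_1's blue tab, 63 mm to -x of its origin, 6 mm above its underside. At the start the tab reaches 81 mm ahead of the magazine's origin, 27 mm out of the posts; the tabs above stand straight over it with 16 mm gaps, so fingers reach it best tilted 30 to 45 degrees, from the front.
- cartridge_2: Second cartridge from the bottom, the same as cartridge_1; drops by 28 mm to the magazine's floor when cartridge_1 is out. Stays in the magazine.
- cartridge_3: Top cartridge, the same. Stays in the magazine.
- empty_cradle: Empty one of two equal fixed grey cradles: plate 130 (x) x 84 mm (y), floor 10 mm above the table. Origin: centre of its underside. Black corner guides 8 mm tall enclose 100 x 70 mm about the origin; the long sides are open for fingers over the middle 78 mm, the -x end has a 42 mm gap for the tab. The case belongs centred over the origin, tab to -x.
- full_cradle: The other cradle, the same, which already holds a cartridge. The two stand side by side in y, either one on the left (+y).
- loaded_cartridge: Cartridge already lying in full_cradle, the same kind, tab towards -x. Must stay.
- console: White selector console, fixed, 110 (x) x 120 (y) x 50 mm (z). Origin: centre of its underside. The knob stands in the middle of its top; red dots mark one click and two clicks, a black dot the start.
- selector_grip (a point): Point on the knob's vertical axis at the height to grip it (87 mm above the table). The knob has a bar 42 x 14 mm, 32 mm tall, top at 94 mm; at joint value 0 the bar lies along the console's x axis, its white mark to -x.
- selector (a joint): Selector knob angle in rad: 0 at the start, grows clockwise seen from above; clicks (detents) every 0.524 rad (30 degrees), stops at 0 and 2.1. Turning over a click takes up to 0.08 N m; let go, it falls into the nearest click.
- jar: Small white jar with blue cap, 42 mm wide, 50 mm tall, origin at underside; bystander.
- beaker: Glass beaker, 70 mm wide, 90 mm tall, origin at underside; bystander.
- bottle: White bottle, 72 mm wide, 160 mm tall, origin at underside; bystander.
- dish: Shallow white dish, 90 mm wide, 20 mm tall, origin at underside; bystander.
- screwdriver: Screwdriver with red handle lying on the table; bystander.
Mind the look-alikes: they are no part of the job. What is shaped like the console but green or turquoise is not meant.

How it is judged:
On the way, in this order (a step that is already met when the one before it is completed fails the run):
1. cartridge_1 is drawn out of the magazine's front and the other two have dropped inside it (x of cartridge_1 in the frame of magazine below -0.115 m and x of cartridge_2 in the frame of magazine between -0.02 and 0.02 m and z of cartridge_2 in the frame of magazine below 0.045 m and x of cartridge_3 in the frame of magazine between -0.02 and 0.02 m and z of cartridge_3 in the frame of magazine below 0.073 m), for 0.1 s.
2. cartridge_1 lies flat in the empty cradle, released (x of cartridge_1 in the frame of empty_cradle between -0.008 and 0.008 m and y of cartridge_1 in the frame of empty_cradle between -0.008 and 0.008 m and z of cartridge_1 in the frame of empty_cradle below 0.0135 m and angle between cartridge_1's own z axis and vertical below 0.06 rad and angle between the x axis of cartridge_1 and the x axis of empty_cradle, either way round below 0.14 rad and x of cartridge_1_tab in the frame of empty_cradle below -0.05 m and linear speed of cartridge_1 below 0.02 m/s and contact force between the fingers and cartridge_1 below 0.1 N), for 0.2 s.
3. the selector is at the click of the loaded cradle (((y of empty_cradle in the frame of full_cradle above 0 m and value of joint selector between 0.39 and 0.66 rad) or (y of empty_cradle in the frame of full_cradle below 0 m and value of joint selector between 0.91 and 1.18 rad))), for 0.2 s.
At the end, for the whole second after the job is handed in: cartridge_1 at rest, released, flat in empty_cradle: within 8 mm in x and y and 8 degrees, tab to -x; cartridges 2 and 3 stacked on the magazine floor within 20 mm; loaded_cartridge in full_cradle; selector within 7.5 degrees of click 1 if empty_cradle is the left (+y) one, else click 2 (all of step 2 and x of cartridge_2 in the frame of magazine between -0.02 and 0.02 m and z of cartridge_2 in the frame of magazine below 0.045 m and x of cartridge_3 in the frame of magazine between -0.02 and 0.02 m and z of cartridge_3 in the frame of magazine below 0.073 m and x of loaded_cartridge in the frame of full_cradle between -0.012 and 0.012 m and y of loaded_cartridge in the frame of full_cradle between -0.012 and 0.012 m and z of loaded_cartridge in the frame of full_cradle below 0.0135 m and ((y of empty_cradle in the frame of full_cradle above 0 m and value of joint selector between 0.39 and 0.66 rad) or (y of empty_cradle in the frame of full_cradle below 0 m and value of joint selector between 0.91 and 1.18 rad)) and velocity of joint selector between -0.1 and 0.1 rad/s); the robot touches nothing.
It fails at once if a bystander was moved by more than 40 mm (distance of any of jar, beaker, bottle, dish, screwdriver from where it was at the start of the episode above 0.04 m).
It fails at once if the cartridge already loaded was moved by more than 20 mm (distance of loaded_cartridge from where it was at the start of the episode above 0.02 m).
It fails at once if another cartridge came out of the magazine (x of any of cartridge_2, cartridge_3 in the frame of magazine below -0.04 m).
It fails at once if cartridge_1 was dropped (fell freely from more than about 25 mm) onto the cradle (horizontal distance between cartridge_1 and empty_cradle below 0.06 m and linear speed of cartridge_1 above 0.7 m/s and contact force between the fingers and cartridge_1 below 0.1 N).
It also fails if it takes over 69 s, if anything falls off the work surface, if the arm or the gripper's body presses on something with over 40 N, if the wrist force passes 120 N, or if a joint passes its speed limit or range.

## Working session

There is one attempt and no reset: what is moved stays moved. The work goes in short steps, Python scripts to look and compute and a tool call to move; the robot and the scene stay as the last step left them, time stands still between calls to the robot, and variables do not carry over. Pictures are saved under pics/ and viewed, at most 10 in all, crops included, and the job is handed in when it is done.

Besides the shell and the picture viewer there is one more tool, called after "Request:" as name([rows], argument=value, ...), one row to a line, values as JSON. play_rows: Moves the arm, as the interface text tells. Its arguments: {"type":"object","properties":{"deltas":{"type":"array"},"squeeze":{"type":"number"}},"required":["deltas"]}

```bash
ls; mkdir -p pics
cat > h.py <<'E'
import numpy as np, cv2
from scipy.spatial.transform import Rotation as R
from station import r
def snap(name):
    m=r.camera_model(name); im,d=r.capture(name); return m,im,d
def world(m,d):
    f=240/np.tan(np.radians(m['fov_y'])/2)
    v,u=np.mgrid[:480,:640]
    P=np.stack([(u-m['cx'])/f*d,(v-m['cy'])/f*d,d],-1)
    Rm=R.from_rotvec(np.ravel(m['rvec'])).as_matrix()
    return (P-np.ravel(m['tvec']))@Rm
E
python3 - <<'E'
from h import *
print(r.read_state())
for n in ('top','scene'):
    m,im,d=snap(n); print(n,m); cv2.imwrite(f'pics/{n}0.png',im[...,::-1]); np.savez(f'{n}0.npz',im=im,d=d,P=world(m,d))
E
```

```text
pics
{'clock': 0.0, 'joint_positions': array([ 1.27740761,  0.33288655, -0.06466148,  1.46096824,  0.02158601,
        1.34991213, -0.0885099 ]), 'dq': array([-1.20630193e-03,  1.94829383e-03,  7.09244429e-04,  1.16766554e-03,
       -1.02932615e-05, -3.39330822e-04,  5.77461994e-05]), 'tau': array([ 6.71118578e-04, -6.25435567e+01,  4.91931033e-02, -3.91592181e+01,
        1.60613086e-02,  1.02312016e-02,  1.40531904e-05]), 'position': array([ 0.16705315, -0.60185385,  0.23049382]), 'tcp_rot': array([-3.14011467e+00,  6.89348428e-05,  2.70760941e-01]), 'wrist_force': array([-0.03355696, -1.31929266, -0.82501777]), 'wrist_torque': array([ 0.0072392 , -0.01747883,  0.00543769]), 'grip_force': 0.0, 'finger_gap': 0.08549120133187786}
top {'fov_y': 44.94353719645761, 'cx': 323.9338716680338, 'cy': 232.94794376905304, 'rvec': array([ 2.14420618, -2.19775511,  0.12923133]), 'tvec': array([0.04503297, 0.50236376, 1.27912562])}
scene {'fov_y': 48.78385614315732, 'cx': 322.7210006473775, 'cy': 239.18277225460085, 'rvec': array([ 2.05808918,  0.85391601, -0.42239833]), 'tvec': array([-0.39279013, -0.1472483 ,  1.51510088])}
```

View pics/top0.png

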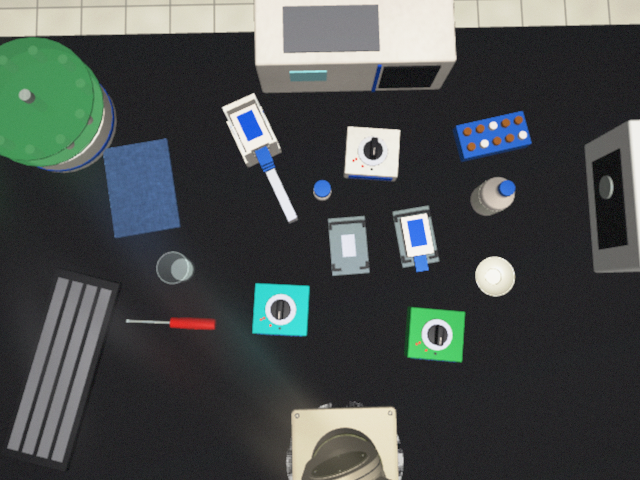

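View pics/scene0.png

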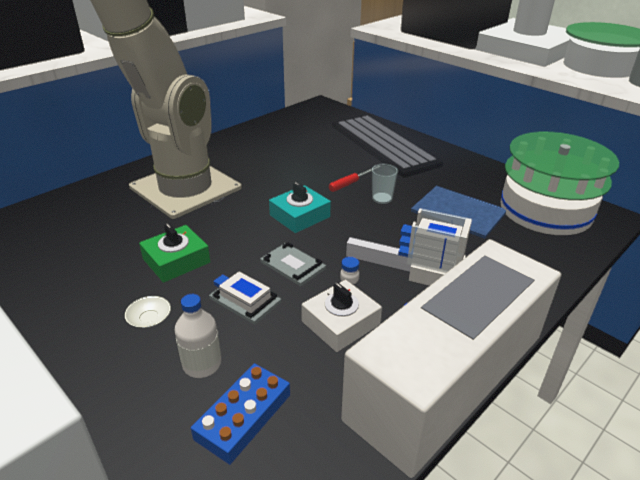

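The top view (up = +x) shows the magazine at (252,130) with its runway ending at (292,218). The empty cradle is at (348,246), left of the full one at (416,237), and the white console is at (372,153). Next I'll measure these.

Run:
```python
from h import *
Z=np.load('top0.npz');P=Z['P'];im=Z['im'].astype(int)
m=r.camera_model('top')
def proj(p,m):
    f=240/np.tan(np.radians(m['fov_y'])/2);K=np.array([[f,0,m['cx']],[0,f,m['cy']],[0,0,1.]])
    return cv2.projectPoints(np.array(p,float).reshape(-1,3),m['rvec'],m['tvec'],K,None)[0].reshape(-1,2).round(0)
print('tcp proj',proj([r.read_state()['position'],[0,.2,0],[.5,0,0]],m), proj([r.read_state()['position'],[0,.2,0],[.5,0,0]],r.camera_model('scene')))
for n,u,v in [('run_end',292,216),('run',278,190),('magtab',264,158),('magtop',250,126),('cradle',348,262),('cartL',417,234),('knob',373,150),('cons',352,135),('jar',322,188),('table',330,330)]:
    print(n,P[v,u].round(4))
def rect(name,mask):
    n,l,s,c=cv2.connectedComponentsWithStats(mask.astype(np.uint8)); i=1+np.argmax(s[1:,4]); q=P[l==i]
    (c,wh,a)=cv2.minAreaRect((q[:,:2]*1000).astype(np.float32)); print(name,np.round(c,1),np.round(wh,1),round(a,2),'z',np.median(q[:,2]).round(4),s[i,4])
def box(u0,v0,u1,v1):
    b=np.zeros((480,640),bool); b[v0:v1,u0:u1]=1; return b
z=P[...,2]
rect('runway',box(240,140,310,230)&(abs(z-.04)<.006)&(im.min(-1)>120))
rect('cradle',box(320,205,378,285)&(z>.005)&(z<.03))
rect('fcradle',box(385,195,445,280)&(z>.005)&(z<.06))
rect('loaded',box(385,195,445,280)&(abs(z-.038)<.006))
rect('console',box(335,115,410,185)&(abs(z-.05)<.006))
rect('knob',box(335,115,410,185)&(abs(z-.094)<.006))
rect('magtop',box(215,80,290,180)&(abs(z-.142)<.006))
rect('magcart',box(215,80,290,180)&(abs(z-.124)<.006))
rect('tab3',box(215,80,290,180)&(abs(z-.108)<.008)&(im[...,2]-im[...,0]>80))
```

```text
tcp proj [[672. 393.]
 [254. 463.]
 [338. 235.]] [[-70. 229.]
 [241. 165.]
 [307. 266.]]
run_end [0.5414 0.1031 0.0418]
run [0.6012 0.1334 0.0409]
magtab [0.6585 0.1576 0.109 ]
magtop [0.7241 0.1847 0.1266]
cradle [ 0.4375 -0.0204  0.0112]
cartL [ 0.4945 -0.1748  0.04  ]
knob [ 0.6738 -0.0773  0.0967]
cons [ 0.7226 -0.0362  0.0452]
jar [0.6029 0.0346 0.0434]
table [0.2858 0.0242 0.0032]
runway [591.9 127.7] [123.3  22. ] 23.54 z 0.0402 521
cradle [475.9 -21.5] [138.5  87.9] 4.39 z 0.0109 2070
fcradle [ 488.6 -176.6] [149.4  88.4] 8.51 z 0.0312 2195
loaded [ 494.  -173.3] [90.7 61.7] 7.84 z 0.0385 1074
console [684.2 -79.1] [120.1 112.3] 84.67 z 0.0505 1957
knob [683.8 -78.8] [13.9 40.5] 83.37 z 0.0937 122
magtop [725.3 186.2] [116.7  74. ] 23.66 z 0.1422 496
magcart [724.5 185.9] [96.7 64.1] 23.71 z 0.1245 1229
tab3 [664.2 159.6] [35.3 27.8] 24.87 z 0.1084 213
```

Run:
```python
import cv2
a=cv2.imread('pics/top0.png')[80:290,210:450]; cv2.imwrite('pics/crop1.png',cv2.resize(a,None,fx=2.85,fy=2.85,interpolation=cv2.INTER_CUBIC))
```

```text
(no output)
```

View pics/crop1.png

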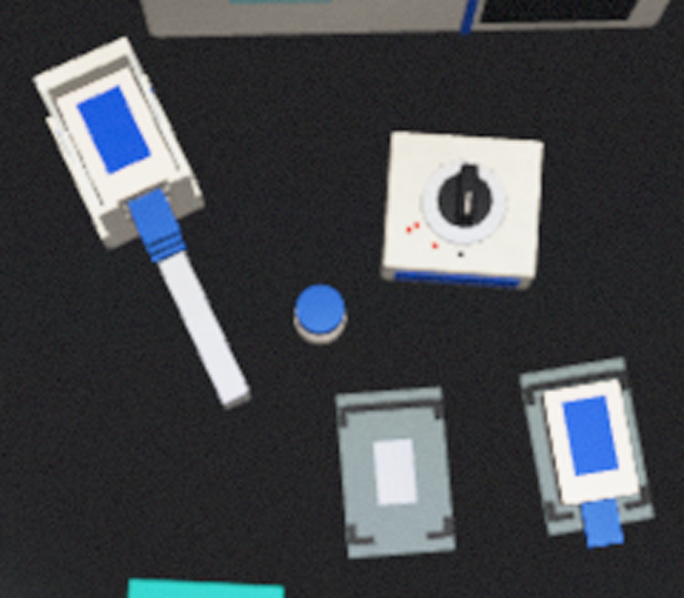

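The crop shows the selector's dots running clockwise from the black one. The empty cradle is the left (+y) one, so the knob needs one click. The magazine origin comes out at about (0.722, 0.185) with yaw 0.412, and the runway and the tab agree on that. Next I'll refine the cradle and work out the first move.

```bash
cat >> h.py <<'E'
MO=np.array([.722,.1848]);MY=.412
def mag(x,y=0): c,s=np.cos(MY),np.sin(MY); return MO+[c*x-s*y,s*x+c*y]
def go(p,rpy,base=None):
    s=r.read_state()
    if base is None: p0,e0=s['position'],s['tcp_rot']
    else: p0,e0=base
    R0=R.from_euler('xyz',e0); t=R0.inv().apply(np.array(p)-p0)/.04
    w=np.degrees((R0.inv()*R.from_euler('xyz',rpy)).as_rotvec())/5
    print('t',t.round(3),'r',w.round(3),'mm',(np.linalg.norm(t)*40).round(1),'deg',(np.linalg.norm(w)*5).round(1))
def tilt(x,z,t=45):  # TCP pose for grasp point at magazine (x,z)
    a=np.radians(t); xt=x+.019*np.sin(a); return [*mag(xt),z-.019*np.cos(a)],[np.pi,-a,MY]
E
python3 - <<'E'
from h import *
Z=np.load('top0.npz');P=Z['P'];im=Z['im'].astype(int);z=P[...,2]
sub=np.zeros((480,640),bool);sub[205:285,320:378]=1
def rect(n,mk):
    k,l,s,c=cv2.connectedComponentsWithStats(mk.astype(np.uint8)); i=1+np.argmax(s[1:,4]); q=P[l==i]
    c,wh,a=cv2.minAreaRect((q[:,:2]*1000).astype(np.float32)); print(n,np.round(c,1),np.round(wh,1),round(a,2),'mean',q.mean(0).round(4))
rect('label',sub&(im.min(-1)>170))
rect('plate',cv2.morphologyEx((sub&(im.max(-1)>70)&(im[...,2]<im[...,0]+60)).astype(np.uint8),cv2.MORPH_CLOSE,np.ones((7,7))))
rect('guide+plate z>6',cv2.morphologyEx((sub&(z>.0065)&(z<.025)).astype(np.uint8),cv2.MORPH_OPEN,np.ones((3,3))))
go([.55,.10,.25],[np.pi,-np.pi/4,MY])
print(tilt(-.137,.108),tilt(-.073,.044))
E
```

```text
label [428.1  -3.3] [ 47.8 160. ] 68.01 mean [ 0.4754 -0.0219  0.0145]
plate [452.5 -18.6] [108.9 196.1] 82.09 mean [ 0.4747 -0.0216  0.0196]
guide+plate z>6 [476.9 -21. ] [129.9  83.9] 3.07 mean [ 0.4766 -0.0207  0.0117]
t [ 13.918 -14.348  -0.468] r [ 0.622  8.985 -1.54 ] mm 799.8 deg 45.7
([np.float64(0.6087747268632635), np.float64(0.13531930052783958), np.float64(0.0945649711574556)], [3.141592653589793, np.float64(-0.7853981633974483), 0.412]) ([np.float64(0.6674193201721327), np.float64(0.16094763788392524), np.float64(0.030564971157455594)], [3.141592653589793, np.float64(-0.7853981633974483), 0.412])
```

Request:
play_rows([
  {"tx":0.3,"ty":-0.3,"tz":0,"claw":-1},
  {"tx":1,"ty":-1,"tz":0,"ry":0.5},
  {"tx":1.7,"ty":-1.75,"ry":1},
  {"tx":2.4,"ty":-2.5,"ry":1.6},
  {"tx":3.1,"ty":-3.2,"ry":2.1},
  {"tx":3.8,"ty":-3.9,"ry":2.6},
  {"tx":4.5,"ty":-4.6,"ry":3.1},
  {"tx":5.2,"ty":-5.3,"ry":3.6},
  {"tx":5.9,"ty":-6.1,"ry":4.1},
  {"tx":6.6,"ty":-6.8,"ry":4.6},
  {"tx":7.3,"ty":-7.5,"tz":-0.2,"rx":0.3,"ry":5.1,"rz":-0.8},
  {"tx":8,"ty":-8.2,"tz":-0.2,"rx":0.3,"ry":5.6,"rz":-0.9},
  {"tx":8.7,"ty":-9,"tz":-0.3,"rx":0.4,"ry":6.1,"rz":-1},
  {"tx":9.4,"ty":-9.7,"tz":-0.3,"rx":0.4,"ry":6.6,"rz":-1.1},
  {"tx":10.1,"ty":-10.4,"tz":-0.4,"rx":0.5,"ry":7.1,"rz":-1.2},
  {"tx":10.8,"ty":-11.1,"tz":-0.4,"rx":0.5,"ry":7.6,"rz":-1.3},
  {"tx":11.5,"ty":-11.8,"tz":-0.4,"rx":0.6,"ry":8.1,"rz":-1.4},
  {"tx":12.2,"ty":-12.5,"tz":-0.4,"rx":0.6,"ry":8.6,"rz":-1.5},
  {"tx":12.9,"ty":-13.2,"tz":-0.4,"rx":0.6,"ry":9,"rz":-1.5},
  {"tx":13.4,"ty":-13.9,"tz":-0.4,"rx":0.6,"ry":9,"rz":-1.5},
])

```text
validation failed for argument at $.de...
```

Run:
```python
from h import *
s=r.read_state();print(s['clock'],s['position'],s['tcp_rot'],s['joint_positions'].round(2),s['finger_gap'])
go(*tilt(-.137,.108))
```

```text
0.1 [ 0.16707647 -0.6019126   0.23058473] [-3.14032830e+00  8.72657993e-05  2.70784505e-01] [ 1.28  0.33 -0.06  1.46  0.02  1.35 -0.09] 0.08514524024939027
t [ 15.57  -14.801   3.418] r [ 0.622  8.985 -1.54 ] mm 870.1 deg 45.7
```

Request:
play_rows([
  {"tx":0.3,"ty":-0.3,"tz":0,"rx":0,"ry":0,"rz":0,"claw":-1},
  {"tx":1,"ty":-1,"tz":0,"rx":0,"ry":0.5,"rz":0,"claw":-1},
])

```text
clock: 0.27
position: [0.1936, -0.5543, 0.23]
tcp_rot: [-3.141, -0.042, 0.268]
wrist_force: [0.5, 0.1, 0.9]
finger_gap: 0.0852
grip_force: 0.0
```

Run:
```python
from h import *
go([.55,.10,.25],[np.pi,-np.pi/4,MY])
```

```text
t [ 12.93  -13.415   0.053] r [ 0.67   8.504 -1.551] mm 745.3 deg 43.4
```

Request:
play_rows([
  {"tx":0.7,"ty":-0.7,"tz":0,"rx":0,"ry":0.5,"rz":-0.1,"claw":-1},
  {"tx":1.4,"ty":-1.4,"tz":0,"rx":0.1,"ry":1,"rz":-0.2,"claw":-1},
  {"tx":2.1,"ty":-2.1,"tz":0,"rx":0.1,"ry":1.5,"rz":-0.3,"claw":-1},
  {"tx":2.8,"ty":-2.9,"tz":0,"rx":0.2,"ry":2,"rz":-0.4,"claw":-1},
  {"tx":3.5,"ty":-3.6,"tz":0,"rx":0.2,"ry":2.5,"rz":-0.5,"claw":-1},
  {"tx":4.2,"ty":-4.3,"tz":0,"rx":0.3,"ry":3,"rz":-0.6,"claw":-1},
  {"tx":4.9,"ty":-5,"tz":0,"rx":0.3,"ry":3.5,"rz":-0.7,"claw":-1},
  {"tx":5.6,"ty":-5.8,"tz":0,"rx":0.3,"ry":4,"rz":-0.8,"claw":-1},
  {"tx":6.3,"ty":-6.5,"tz":0,"rx":0.4,"ry":4.5,"rz":-0.9,"claw":-1},
  {"tx":7,"ty":-7.2,"tz":0,"rx":0.4,"ry":5,"rz":-1,"claw":-1},
  {"tx":7.7,"ty":-8,"tz":0,"rx":0.5,"ry":5.5,"rz":-1.1,"claw":-1},
  {"tx":8.4,"ty":-8.7,"tz":0,"rx":0.5,"ry":6,"rz":-1.2,"claw":-1},
  {"tx":9.1,"ty":-9.4,"tz":0,"rx":0.6,"ry":6.5,"rz":-1.3,"claw":-1},
  {"tx":9.8,"ty":-10.2,"tz":0,"rx":0.6,"ry":7,"rz":-1.4,"claw":-1},
  {"tx":10.5,"ty":-10.9,"tz":0,"rx":0.6,"ry":7.5,"rz":-1.5,"claw":-1},
  {"tx":11.2,"ty":-11.6,"tz":0,"rx":0.7,"ry":8,"rz":-1.5,"claw":-1},
  {"tx":11.9,"ty":-12.3,"tz":0,"rx":0.7,"ry":8.5,"rz":-1.55,"claw":-1},
  {"tx":12.5,"ty":-13,"tz":0,"rx":0.7,"ry":8.5,"rz":-1.55,"claw":-1},
  {"tx":12.9,"ty":-13.4,"tz":0,"rx":0.7,"ry":8.5,"rz":-1.55,"claw":-1},
  {"tx":12.9,"ty":-13.4,"tz":0,"rx":0.7,"ry":8.5,"rz":-1.55,"claw":-1},
])

```text
clock: 1.93
position: [0.549, 0.1066, 0.2543]
tcp_rot: [-3.141, -0.787, 0.422]
wrist_force: [0.3, 1.0, 1.2]
finger_gap: 0.086
grip_force: 0.0
```

Run:
```python
from h import *
s=r.read_state();print(s['clock'],s['position'],s['tcp_rot'],s['joint_positions'].round(2))
go([.55,.10,.25],[np.pi,-np.pi/4,MY])
go(*tilt(-.137,.108))
```

```text
1.9333 [0.5489752  0.1066212  0.25429142] [-3.14070146 -0.78721907  0.42184235] [ 0.81 -0.34 -0.8   2.22 -1.    0.6  -0.51]
t [-0.107  0.162  0.044] r [-0.09  -0.021  0.08 ] mm 8.0 deg 0.6
t [-1.659 -0.039  3.993] r [-0.09  -0.021  0.08 ] mm 173.0 deg 0.6
```

Request:
play_rows([
  {"tx":-0.2,"ty":0,"tz":0.4,"rx":0,"ry":0,"rz":0,"claw":-1},
  {"tx":-0.4,"ty":0,"tz":1,"rx":0,"ry":0,"rz":0,"claw":-1},
  {"tx":-0.7,"ty":0,"tz":1.6,"rx":0,"ry":0,"rz":0,"claw":-1},
  {"tx":-1,"ty":0,"tz":2.3,"rx":-0.1,"ry":0,"rz":0.1,"claw":-1},
  {"tx":-1.3,"ty":0,"tz":3,"rx":-0.1,"ry":0,"rz":0.1,"claw":-1},
  {"tx":-1.5,"ty":0,"tz":3.6,"rx":-0.1,"ry":0,"rz":0.1,"claw":-1},
  {"tx":-1.65,"ty":-0.04,"tz":4,"rx":-0.1,"ry":0,"rz":0.1,"claw":-1},
  {"tx":-1.65,"ty":-0.04,"tz":4,"rx":-0.1,"ry":0,"rz":0.1,"claw":-1},
  {"tx":-1.65,"ty":-0.04,"tz":4,"rx":-0.1,"ry":0,"rz":0.1,"claw":-1},
])

```text
clock: 2.68
position: [0.6092, 0.128, 0.1009]
tcp_rot: [-3.133, -0.769, 0.404]
wrist_force: [-0.1, -0.3, 0.1]
finger_gap: 0.0854
grip_force: 0.0
```

Run:
```python
from h import *
s=r.read_state();print(s['position'],s['tcp_rot'],s['joint_positions'].round(2))
go(*tilt(-.137,.108)); go(*tilt(-.073,.044))
m,im,d=snap('wrist'); P=world(m,d); cv2.imwrite('pics/w1.png',im[...,::-1])
b=(im[...,2].astype(int)-im[...,0]>70)
c,sn=np.cos(MY),np.sin(MY); Q=P[b]; dx,dy=Q[:,0]-MO[0],Q[:,1]-MO[1]
M=np.stack([c*dx+sn*dy,-sn*dx+c*dy,Q[:,2]],1)
for n,zt in (('t1',.052),('t2',.080),('t3',.108)):
    k=(abs(M[:,2]-zt)<.004)&(M[:,0]<-.04)&(M[:,0]>-.1)&(abs(M[:,1])<.04)
    if k.sum()>20: print(n,k.sum(),np.percentile(M[k],[3,50,97],axis=0).round(4).tolist())
```

```text
[0.60919904 0.12802815 0.10086803] [-3.13349733 -0.76885657  0.40440038] [ 0.46  0.18 -0.68  2.23 -1.27  0.07 -0.09]
t [-0.065 -0.17   0.158] r [-0.032  0.189 -0.063] mm 9.6 deg 1.0
t [-0.028 -0.164  2.42 ] r [-0.032  0.189 -0.063] mm 97.0 deg 1.0
t1 861 [[-0.0818, -0.0142, 0.0488], [-0.0784, -0.0007, 0.0522], [-0.0737, 0.0121, 0.0536]]
t2 1234 [[-0.0816, -0.0131, 0.0767], [-0.0776, -0.0001, 0.0802], [-0.072, 0.0129, 0.0814]]
t3 4533 [[-0.0813, -0.014, 0.1058], [-0.0662, -0.0012, 0.1084], [-0.0472, 0.0118, 0.1094]]
```

View pics/w1.png

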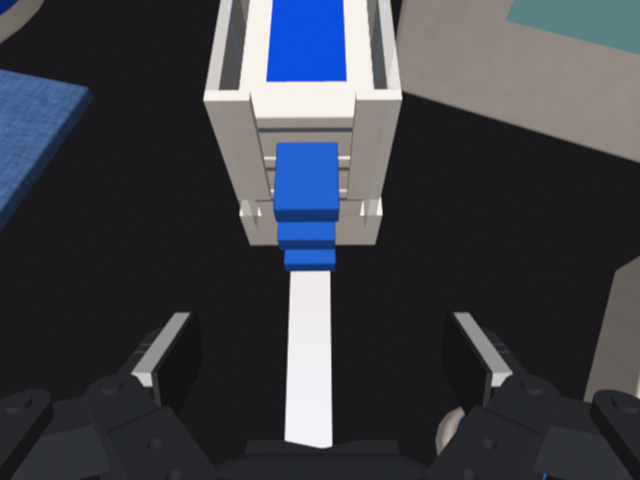

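The wrist view shows the three tabs stacked at (310,180), (307,235) and (310,260). The measured tabs match the magazine model to 1 mm. j5 and j6 are at their limits, so I'll ease the tilt to 40° and move in.

Run:
```python
from h import *
print(tilt(-.113,.079,40)); go(*tilt(-.113,.085,40)); go(*tilt(-.077,.043,40))
```

```text
([np.float64(0.6296466452691356), np.float64(0.14444056023812707), np.float64(0.06444515558073942)], [3.141592653589793, np.float64(-0.6981317007977318), 0.412])
t [-0.1   -0.166  1.005] r [-0.031 -0.829 -0.084] mm 40.9 deg 4.2
t [-0.185 -0.162  2.385] r [-0.031 -0.829 -0.084] mm 95.9 deg 4.2
```

Request:
play_rows([
  {"tx":0,"ty":-0.1,"tz":0.1,"rx":0,"ry":-0.4,"rz":0,"claw":-1},
  {"tx":-0.1,"ty":-0.16,"tz":0.3,"rx":0,"ry":-0.8,"rz":-0.1,"claw":-1},
  {"tx":-0.1,"ty":-0.16,"tz":0.6,"rx":0,"ry":-0.8,"rz":-0.1,"claw":-1},
  {"tx":-0.1,"ty":-0.16,"tz":0.9,"rx":0,"ry":-0.8,"rz":-0.1,"claw":-1},
  {"tx":-0.1,"ty":-0.16,"tz":1,"rx":0,"ry":-0.8,"rz":-0.1,"claw":-1},
  {"tx":-0.1,"ty":-0.16,"tz":1,"rx":0,"ry":-0.8,"rz":-0.1,"claw":-1},
  {"tx":-0.1,"ty":-0.16,"tz":1,"rx":0,"ry":-0.8,"rz":-0.1,"claw":-1},
])

```text
clock: 3.32
position: [0.6297, 0.1433, 0.0718]
tcp_rot: [-3.14, -0.702, 0.413]
wrist_force: [-0.2, -0.8, 0.1]
finger_gap: 0.0856
grip_force: 0.0
```

Run:
```python
from h import *
s=r.read_state();print(s['position'],s['tcp_rot'],s['joint_positions'].round(2))
go(*tilt(-.113,.085,40)); go(*tilt(-.077,.043,40))
```

```text
[0.62969331 0.14332308 0.07175862] [-3.14041035 -0.70232199  0.41258892] [ 0.    0.23 -0.25  2.17 -0.9   0.09 -0.5 ]
t [-0.013 -0.026  0.032] r [-0.018 -0.048  0.005] mm 1.7 deg 0.3
t [-0.005 -0.024  1.415] r [-0.018 -0.048  0.005] mm 56.6 deg 0.3
```

Request:
play_rows([
  {"tx":0,"ty":0,"tz":0.15,"rx":0,"ry":0,"rz":0,"claw":-1},
  {"tx":0,"ty":0,"tz":0.4,"rx":0,"ry":0,"rz":0,"claw":-1},
  {"tx":0,"ty":0,"tz":0.65,"rx":0,"ry":0,"rz":0,"claw":-1},
  {"tx":0,"ty":0,"tz":0.9,"rx":0,"ry":0,"rz":0,"claw":-1},
  {"tx":0,"ty":0,"tz":1.15,"rx":0,"ry":0,"rz":0,"claw":-1},
  {"tx":0,"ty":0,"tz":1.3,"rx":0,"ry":0,"rz":0,"claw":-1},
  {"tx":0,"ty":0,"tz":1.4,"rx":0,"ry":0,"rz":0,"claw":-1},
  {"tx":0,"ty":0,"tz":1.4,"rx":0,"ry":0,"rz":0,"claw":-1},
  {"tx":0,"ty":0,"tz":1.4,"rx":0,"ry":0,"rz":0,"claw":-1},
])

```text
clock: 4.07
position: [0.6659, 0.1569, 0.0355]
tcp_rot: [-3.136, -0.689, 0.412]
wrist_force: [0.5, 0.2, -0.5]
finger_gap: 0.0858
grip_force: 0.0
```

Run:
```python
from h import *
s=r.read_state();print(s['position'],s['tcp_rot'],s['joint_positions'].round(2),s['wrist_force'])
go(*tilt(-.077,.043,40))
m,im,d=snap('wrist'); cv2.imwrite('pics/w2.png',im[...,::-1])
```

```text
[0.66586758 0.15694391 0.03547221] [-3.13594425 -0.68852414  0.41211846] [-0.08  0.37 -0.17  2.08 -1.27  0.07 -0.14] [ 0.52104044  0.24561307 -0.52253121]
t [-0.154 -0.076  0.101] r [-0.066  0.11   0.001] mm 8.0 deg 0.6
```

View pics/w2.png

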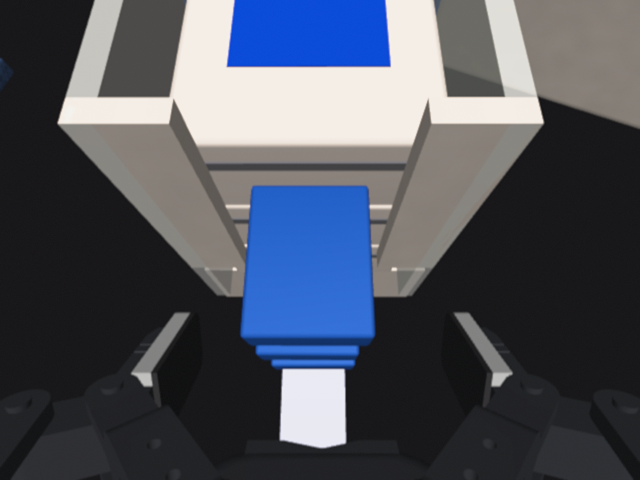

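In the wrist view the fingers straddle the tabs, with tab 1 at (313,363), and stop about 8 mm short at a joint limit. I'll use a 38° tilt instead.

Run:
```python
from h import *
go(*tilt(-.079,.044,38)); go(*tilt(-.079,.044,36))
```

```text
t [-0.194 -0.074  0.052] r [-0.065 -0.291  0.007] mm 8.6 deg 1.5
t [-0.21  -0.074  0.052] r [-0.065 -0.691  0.008] mm 9.2 deg 3.5
```

Request:
play_rows([
  {"tx":-0.1,"ty":-0.04,"tz":0,"rx":0,"ry":-0.3,"rz":0,"claw":-1},
  {"tx":-0.2,"ty":-0.07,"tz":0.05,"rx":-0.06,"ry":-0.3,"rz":0,"claw":-1},
  {"tx":-0.2,"ty":-0.07,"tz":0.05,"rx":-0.06,"ry":-0.3,"rz":0,"claw":-1},
  {"tx":-0.2,"ty":-0.07,"tz":0.05,"rx":-0.06,"ry":-0.3,"rz":0,"claw":-1},
])

```text
clock: 4.45
position: [0.6597, 0.159, 0.0286]
tcp_rot: [3.14, -0.662, 0.416]
wrist_force: [-0.1, -0.4, -0.4]
finger_gap: 0.0853
grip_force: 0.0
```

Run:
```python
from h import *
s=r.read_state();print(s['position'],s['tcp_rot'],s['joint_positions'].round(2),s['wrist_force'])
go(*tilt(-.079,.044,38)); go(*tilt(-.079,.044,36))
```

```text
[0.65966497 0.1590382  0.02861805] [ 3.14047538 -0.66223406  0.41649209] [-0.23  0.36 -0.02  2.09 -1.21  0.1  -0.22] [-0.13051506 -0.40766386 -0.40504672]
t [ 0.009  0.034 -0.006] r [-0.019  0.011  0.041] mm 1.4 deg 0.2
t [-0.008  0.034 -0.006] r [-0.018 -0.389  0.041] mm 1.4 deg 2.0
```

Request:
play_rows([
  {"tx":0,"ty":0.05,"tz":0,"rx":0,"ry":0,"rz":0,"claw":-0.5},
  {"tx":0,"ty":0.05,"tz":0,"rx":0,"ry":0,"rz":0,"claw":0},
  {"tx":0,"ty":0.05,"tz":0,"rx":0,"ry":0,"rz":0,"claw":1},
  {"tx":0,"ty":0.05,"tz":0,"rx":0,"ry":0,"rz":0,"claw":1},
  {"tx":0,"ty":0.05,"tz":0,"rx":0,"ry":0,"rz":0,"claw":1},
  {"tx":0,"ty":0.05,"tz":0,"rx":0,"ry":0,"rz":0,"claw":1},
  {"tx":0,"ty":0.05,"tz":0,"rx":0,"ry":0,"rz":0,"claw":1},
  {"tx":0,"ty":0.05,"tz":0,"rx":0,"ry":0,"rz":0,"claw":1},
  {"tx":0,"ty":0.05,"tz":0,"rx":0,"ry":0,"rz":0,"claw":1},
  {"tx":0,"ty":0.05,"tz":0,"rx":0,"ry":0,"rz":0,"claw":1},
], squeeze=50)

```text
clock: 5.28
position: [0.6613, 0.1559, 0.0289]
tcp_rot: [3.14, -0.663, 0.414]
wrist_force: [0.2, -0.1, 2.3]
finger_gap: 0.0268
grip_force: 49.3
```

Run:
```python
from h import *
s=r.read_state();print(s['position'],s['tcp_rot'],s['wrist_force'],s['wrist_torque'])
p=s['position'].copy(); c,sn=np.cos(MY),np.sin(MY)
for D in (.03,.07,.11,.136): go(p-np.array([c,sn,0])*D,[np.pi,s['tcp_rot'][1],MY])
m,im,d=snap('wrist'); cv2.imwrite('pics/w3.png',im[...,::-1])
```

```text
[0.66130186 0.15586241 0.02893483] [ 3.14029345 -0.66253728  0.41441845] [ 0.18801427 -0.10103734  2.32763991] [-0.20296638  0.44103947 -0.11028753]
t [-0.591 -0.001 -0.461] r [-0.002 -0.     0.022] mm 30.0 deg 0.1
t [-1.38  -0.003 -1.076] r [-0.002 -0.     0.022] mm 70.0 deg 0.1
t [-2.168 -0.004 -1.692] r [-0.002 -0.     0.022] mm 110.0 deg 0.1
t [-2.681 -0.006 -2.091] r [-0.002 -0.     0.022] mm 136.0 deg 0.1
```

View pics/w3.png

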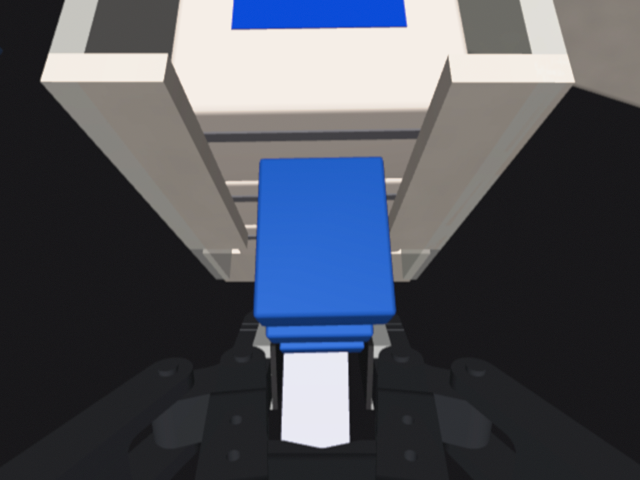

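The fingers close on tab 1 at (320,350). The gap is 27 mm and the grip 49 N. I'll draw it straight out in stages.

Request:
play_rows([
  {"tx":-0.1,"ty":0,"tz":-0.08,"rx":0,"ry":0,"rz":0,"claw":1},
  {"tx":-0.2,"ty":0,"tz":-0.155,"rx":0,"ry":0,"rz":0,"claw":1},
  {"tx":-0.3,"ty":0,"tz":-0.235,"rx":0,"ry":0,"rz":0,"claw":1},
  {"tx":-0.4,"ty":0,"tz":-0.31,"rx":0,"ry":0,"rz":0,"claw":1},
  {"tx":-0.5,"ty":0,"tz":-0.39,"rx":0,"ry":0,"rz":0,"claw":1},
  {"tx":-0.6,"ty":0,"tz":-0.47,"rx":0,"ry":0,"rz":0,"claw":1},
  {"tx":-0.6,"ty":0,"tz":-0.47,"rx":0,"ry":0,"rz":0,"claw":1},
  {"tx":-0.6,"ty":0,"tz":-0.47,"rx":0,"ry":0,"rz":0,"claw":1},
])

```text
clock: 6.0
position: [0.6329, 0.1435, 0.0289]
tcp_rot: [3.141, -0.662, 0.414]
wrist_force: [-1.4, -0.5, 3.5]
finger_gap: 0.0267
grip_force: 49.8
```

```bash
cat >> h.py <<'E'
P0=np.array([.66130186,.15586241,.02893483])
def pull(*Ds,ry=-.6625,dz=0):
    s=r.read_state(); c,sn=np.cos(MY),np.sin(MY); v=s['position']-P0
    print('drawn',-(c*v[0]+sn*v[1]),'side',-sn*v[0]+c*v[1],'dz',v[2],s['tcp_rot'],s['joint_positions'].round(2),s['wrist_force'].round(1),s['finger_gap'],s['grip_force'])
    for D in Ds: go(P0-np.array([c,sn,0])*D+[0,0,dz],[np.pi,ry,MY])
E
python3 -c "
from h import *
pull(.07,.1,.136)"
```

```text
drawn 0.030928366977178233 side 4.190571768918766e-05 dz -1.1526480175799714e-05 [ 3.14073515 -0.6622455   0.41425526] [-0.07  0.32 -0.18  2.15 -1.26  0.07 -0.14] [-1.4 -0.5  3.5] 0.026699906705062188 49.83840823173523
t [-0.77  -0.001 -0.601] r [-0.006  0.003  0.02 ] mm 39.1 deg 0.1
t [-1.362 -0.002 -1.062] r [-0.006  0.003  0.02 ] mm 69.1 deg 0.1
t [-2.071 -0.003 -1.615] r [-0.006  0.003  0.02 ] mm 105.1 deg 0.1
```

Request:
play_rows([
  {"tx":-0.1,"ty":0,"tz":-0.08,"rx":0,"ry":0,"rz":0,"claw":1},
  {"tx":-0.2,"ty":0,"tz":-0.155,"rx":0,"ry":0,"rz":0,"claw":1},
  {"tx":-0.3,"ty":0,"tz":-0.235,"rx":0,"ry":0,"rz":0,"claw":1},
  {"tx":-0.4,"ty":0,"tz":-0.31,"rx":0,"ry":0,"rz":0,"claw":1},
  {"tx":-0.4,"ty":0,"tz":-0.31,"rx":0,"ry":0,"rz":0,"claw":1},
])

```text
clock: 6.42
position: [0.6141, 0.1346, 0.0303]
tcp_rot: [-3.141, -0.658, 0.414]
wrist_force: [-0.3, -0.3, -0.8]
finger_gap: 0.0268
grip_force: 49.4
```

```bash
python3 -c "
from h import *
pull(.07,.1,.136)"
```

```text
drawn 0.051750039401454805 side -0.0006046093109050021 dz 0.0013477707175539866 [-3.14117863 -0.65752211  0.41407475] [-0.02  0.29 -0.22  2.19 -1.27  0.07 -0.12] [-0.3 -0.3 -0.8] 0.026772408899798747 49.4370174407959
t [-0.382 -0.016 -0.252] r [-0.019  0.057  0.019] mm 18.3 deg 0.3
t [-0.975 -0.018 -0.711] r [-0.019  0.057  0.019] mm 48.3 deg 0.3
t [-1.688 -0.02  -1.261] r [-0.019  0.057  0.019] mm 84.3 deg 0.3
```

```bash
cat >> h.py <<'E'
def pullg(D,a,dz=0):
    zd=lambda a:np.array([np.sin(a)*np.cos(MY),np.sin(a)*np.sin(MY),-np.cos(a)])
    c,sn=np.cos(MY),np.sin(MY)
    go(P0-.019*zd(.6625)-np.array([c,sn,0])*D+[0,0,dz]+.019*zd(a),[np.pi,-a,MY])
E
python3 -c "
from h import *
pullg(.06,.64);pullg(.08,.60);pullg(.1,.56)"
```

```text
t [-0.195 -0.016 -0.099] r [-0.019 -0.201  0.019] mm 8.8 deg 1.0
t [-0.609 -0.017 -0.406] r [-0.019 -0.659  0.019] mm 29.3 deg 3.3
t [-1.024 -0.018 -0.713] r [-0.018 -1.118  0.02 ] mm 49.9 deg 5.6
```

Request:
play_rows([
  {"tx":-0.1,"ty":0,"tz":-0.05,"rx":0,"ry":-0.1,"rz":0,"claw":1},
  {"tx":-0.2,"ty":-0.015,"tz":-0.1,"rx":0,"ry":-0.2,"rz":0.02,"claw":1},
  {"tx":-0.34,"ty":-0.015,"tz":-0.2,"rx":0,"ry":-0.35,"rz":0.02,"claw":1},
  {"tx":-0.48,"ty":-0.015,"tz":-0.3,"rx":0,"ry":-0.5,"rz":0.02,"claw":1},
  {"tx":-0.61,"ty":-0.017,"tz":-0.405,"rx":0,"ry":-0.66,"rz":0.02,"claw":1},
  {"tx":-0.75,"ty":-0.017,"tz":-0.51,"rx":0,"ry":-0.8,"rz":0.02,"claw":1},
  {"tx":-0.89,"ty":-0.017,"tz":-0.61,"rx":0,"ry":-0.95,"rz":0.02,"claw":1},
  {"tx":-1.02,"ty":-0.018,"tz":-0.71,"rx":0,"ry":-1.12,"rz":0.02,"claw":1},
  {"tx":-1.02,"ty":-0.018,"tz":-0.71,"rx":0,"ry":-1.12,"rz":0.02,"claw":1},
])

```text
clock: 7.17
position: [0.5696, 0.1158, 0.0288]
tcp_rot: [-3.141, -0.561, 0.413]
wrist_force: [-1.0, -1.7, 2.5]
finger_gap: 0.0269
grip_force: 49.1
```

```bash
python3 -c "
from h import *
pull()
pullg(.1,.56);pullg(.12,.52);pullg(.136,.49)"
```

```text
drawn 0.10011607948937465 side 3.2712280980694286e-05 dz -0.00010443650291751955 [-3.14060324 -0.56132788  0.41264326] [-0.45  0.2   0.24  2.26 -0.87  0.2  -0.57] [-1.  -1.7  2.5] 0.02686693672893766 49.13850724697113
t [-0.045  0.001  0.002] r [-0.015 -0.015  0.006] mm 1.8 deg 0.1
t [-0.487  0.    -0.265] r [-0.015 -0.474  0.007] mm 22.2 deg 2.4
t [-0.84  -0.    -0.479] r [-0.015 -0.817  0.007] mm 38.7 deg 4.1
```

Request:
play_rows([
  {"tx":-0.12,"ty":0,"tz":-0.065,"rx":0,"ry":-0.12,"rz":0,"claw":1},
  {"tx":-0.24,"ty":0,"tz":-0.13,"rx":0,"ry":-0.24,"rz":0,"claw":1},
  {"tx":-0.36,"ty":0,"tz":-0.2,"rx":0,"ry":-0.36,"rz":0,"claw":1},
  {"tx":-0.49,"ty":0,"tz":-0.265,"rx":0,"ry":-0.48,"rz":0,"claw":1},
  {"tx":-0.6,"ty":0,"tz":-0.335,"rx":0,"ry":-0.6,"rz":0,"claw":1},
  {"tx":-0.72,"ty":0,"tz":-0.405,"rx":0,"ry":-0.7,"rz":0,"claw":1},
  {"tx":-0.84,"ty":0,"tz":-0.48,"rx":0,"ry":-0.82,"rz":0,"claw":1},
  {"tx":-0.84,"ty":0,"tz":-0.48,"rx":0,"ry":-0.82,"rz":0,"claw":1},
  {"tx":-0.84,"ty":0,"tz":-0.48,"rx":0,"ry":-0.82,"rz":0,"claw":1},
])

```text
clock: 7.92
position: [0.5349, 0.1005, 0.0273]
tcp_rot: [-3.141, -0.491, 0.413]
wrist_force: [-2.5, -0.9, 7.3]
finger_gap: 0.0268
grip_force: 49.5
```

```bash
cat >> h.py <<'E'
def magpts(cam,blue=True):
    m,im,d=snap(cam); P=world(m,d); dx,dy=P[...,0]-MO[0],P[...,1]-MO[1]; c,sn=np.cos(MY),np.sin(MY)
    M=np.stack([c*dx+sn*dy,-sn*dx+c*dy,P[...,2]],-1); return im,d,P,M
E
python3 - <<'E'
from h import *
pull()
for cam in ('scene','top','wrist'):
    im,d,P,M=magpts(cam); cv2.imwrite(f'pics/{cam}_d.png',im[...,::-1])
    b=(im[...,2].astype(int)-im[...,0]>70)&(abs(M[...,1])<.04)
    for n,k in (('mag',b&(abs(M[...,0])<.1)&(M[...,2]>.04)),('out',b&(M[...,0]<-.1)&(M[...,0]>-.23)&(M[...,2]>.038))):
        q=M[k]; 
        if len(q): print(cam,n,len(q),np.percentile(q,[5,50,95],axis=0).round(4).tolist())
E
```

```text
drawn 0.13795457482153062 side -9.586838742949022e-05 dz -0.001639414057337904 [-3.14052822 -0.49147997  0.41274423] [-0.59  0.15  0.4   2.3  -0.63  0.27 -0.79] [-2.5 -0.9  7.3] 0.02683901198609646 49.488481879234314
scene mag 196 [[-0.0835, -0.0377, 0.0506], [-0.0714, -0.009, 0.0746], [0.0185, 0.0066, 0.1111]]
scene out 310 [[-0.2078, -0.0171, 0.0515], [-0.1412, -0.0023, 0.0684], [-0.1042, 0.0125, 0.0715]]
top mag 665 [[-0.0828, -0.0162, 0.0677], [-0.0175, -0.0012, 0.0946], [0.025, 0.013, 0.1001]]
top out 618 [[-0.2101, -0.0171, 0.0497], [-0.1446, -0.0024, 0.067], [-0.1049, 0.0121, 0.0723]]
wrist mag 9 [[-0.1, -0.0179, 0.067], [-0.0999, -0.0102, 0.0674], [-0.0993, 0.0104, 0.0678]]
wrist out 27858 [[-0.2102, -0.0178, 0.0517], [-0.1461, -0.0029, 0.0683], [-0.1055, 0.0126, 0.0695]]
```

View pics/scene_d.png

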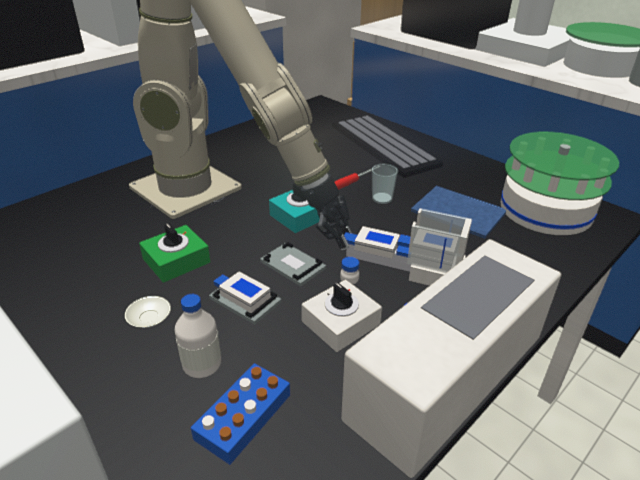

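The scene view shows cartridge 1 flat on the runway at (378,240), and the stack has dropped (top at 0.095 m). I'll release, back off, and regrasp the case from above.

Request:
play_rows([
  {"tx":0,"ty":0,"tz":0,"rx":0,"ry":0,"rz":0,"claw":0},
  {"tx":0,"ty":0,"tz":0,"rx":0,"ry":0,"rz":0,"claw":-1},
  {"tx":0,"ty":0,"tz":0,"rx":0,"ry":0,"rz":0,"claw":-1},
  {"tx":0,"ty":0,"tz":0,"rx":0,"ry":0,"rz":0,"claw":-1},
  {"tx":0,"ty":0,"tz":0,"rx":0,"ry":0,"rz":0,"claw":-1},
  {"tx":0,"ty":0,"tz":0,"rx":0,"ry":0,"rz":0,"claw":-1},
  {"tx":0,"ty":0,"tz":-0.3,"rx":0,"ry":0,"rz":0,"claw":-1},
  {"tx":0,"ty":0,"tz":-0.8,"rx":0,"ry":0,"rz":0,"claw":-1},
  {"tx":0,"ty":0,"tz":-1.4,"rx":0,"ry":0,"rz":0,"claw":-1},
  {"tx":0,"ty":0,"tz":-2,"rx":0,"ry":0,"rz":0,"claw":-1},
  {"tx":0,"ty":0,"tz":-2.6,"rx":0,"ry":0,"rz":0,"claw":-1},
  {"tx":0,"ty":0,"tz":-3,"rx":0,"ry":0,"rz":0,"claw":-1},
  {"tx":0,"ty":0,"tz":-3,"rx":0,"ry":0,"rz":0,"claw":-1},
])

```text
clock: 9.15
position: [0.4831, 0.0775, 0.1356]
tcp_rot: [-3.14, -0.494, 0.412]
wrist_force: [2.0, 0.3, 0.7]
finger_gap: 0.0855
grip_force: 0.0
```

```bash
cat >> h.py <<'E'
def case(cam):
    im,d,P,M=magpts(cam)
    for nm,(a,b) in (('case',(.061,.074)),('tab',(.047,.0565))):
        k=(M[...,2]>a)&(M[...,2]<b)&(M[...,0]<-.086)&(M[...,0]>-.235)&(abs(M[...,1])<.05)
        if nm=='tab': k&=(im[...,2].astype(int)-im[...,0]>70)
        k=cv2.morphologyEx(k.astype(np.uint8),cv2.MORPH_OPEN,np.ones((3,3)))
        n,l,s,c=cv2.connectedComponentsWithStats(k); i=1+np.argmax(s[1:,4]); q=M[l==i]
        c,wh,a=cv2.minAreaRect((q[:,:2]*1000).astype(np.float32)); print(cam,nm,np.round(c,1),np.round(wh,1),round(a,2),'z',np.median(q[:,2]).round(4),s[i,4])
    return im
E
python3 - <<'E'
from h import *
s=r.read_state();print(s['position'],s['tcp_rot'],s['joint_positions'].round(2),s['finger_gap'])
case('wrist');case('top')
p=mag(-.1385); go([*p,.15],[np.pi,0,MY])
E
```

```text
[0.48312918 0.07745434 0.13562372] [-3.13975858 -0.4941586   0.41183452] [-0.64 -0.24  0.43  2.34 -0.    0.54 -1.35] 0.08548173357989858
wrist case [-134.8   -2.6] [91.3 60.1] 0.19 z 0.0685 13806
wrist tab [-197.4   -3.1] [36.3 27.7] 0.51 z 0.0523 2583
top case [-133.7   -1.8] [91.3 60.8] 0.19 z 0.0683 1065
top tab [-199.4    0.8] [39.2 24. ] 54.03 z 0.0526 113
t [ 2.926 -0.054  1.08 ] r [-0.022 -5.626  0.009] mm 124.8 deg 28.1
```

Run:
```python
from h import *
s=r.read_state(); m,im,d=snap('wrist'); P=world(m,d)
T=R.from_euler('xyz',s['tcp_rot']).inv().apply((P-s['position']).reshape(-1,3)).reshape(P.shape)
k=(abs(T[...,1])>.035)&(abs(T[...,1])<.062)&(T[...,2]<.012)&(T[...,2]>-.06)&(abs(T[...,0])<.03)
print(k.sum(),np.percentile(T[k],[1,50,99],axis=0).round(4),T[k][:,2].max())
p=mag(-.138,-.0023); go([*p,.11],[np.pi,0,MY]); go([*p,.04],[np.pi,0,MY])
```

```text
11994 [[-0.0098 -0.0595 -0.0598]
 [ 0.0079 -0.0415 -0.0397]
 [ 0.0141  0.0596 -0.0146]] -0.012537151773774598
t [2.485 0.007 1.948] r [-0.02  -5.606  0.011] mm 126.3 deg 28.0
t [1.663 0.009 3.493] r [-0.02  -5.606  0.011] mm 154.7 deg 28.0
```

Request:
play_rows([
  {"tx":0.2,"ty":0,"tz":0,"rx":0,"ry":-0.5,"rz":0,"claw":-1},
  {"tx":0.6,"ty":0,"tz":0.2,"rx":0,"ry":-1.4,"rz":0,"claw":-1},
  {"tx":1.1,"ty":0,"tz":0.6,"rx":0,"ry":-2.4,"rz":0,"claw":-1},
  {"tx":1.6,"ty":0,"tz":1,"rx":0,"ry":-3.4,"rz":0,"claw":-1},
  {"tx":2,"ty":0,"tz":1.4,"rx":0,"ry":-4.4,"rz":0,"claw":-1},
  {"tx":2.3,"ty":0,"tz":1.7,"rx":0,"ry":-5.2,"rz":0,"claw":-1},
  {"tx":2.48,"ty":0,"tz":1.95,"rx":-0.02,"ry":-5.6,"rz":0,"claw":-1},
  {"tx":2.48,"ty":0,"tz":1.95,"rx":-0.02,"ry":-5.6,"rz":0,"claw":-1},
  {"tx":2.48,"ty":0,"tz":1.95,"rx":-0.02,"ry":-5.6,"rz":0,"claw":-1},
  {"tx":2.48,"ty":0,"tz":1.95,"rx":-0.02,"ry":-5.6,"rz":0,"claw":-1},
])

```text
clock: 10.13
position: [0.5956, 0.1268, 0.1089]
tcp_rot: [3.141, 0.001, 0.412]
wrist_force: [-0.2, 0.2, 0.2]
finger_gap: 0.0853
grip_force: 0.0
```

Run:
```python
from h import *
s=r.read_state();print(s['position'],s['tcp_rot'],s['joint_positions'].round(2),s['finger_gap'])
p=mag(-.138,-.0023); go([*p,.037],[np.pi,0,MY])
```

```text
[0.59563493 0.12684507 0.10889699] [3.14062116e+00 1.04957161e-03 4.12456252e-01] [-0.66  0.42  0.47  1.67 -0.2   1.1  -1.29] 0.08532921335337022
t [ 0.027 -0.007  1.797] r [0.011 0.012 0.005] mm 71.9 deg 0.1
```

Request:
play_rows([
  {"tx":0.02,"ty":-0.01,"tz":0.2,"rx":0,"ry":0,"rz":0,"claw":-1},
  {"tx":0.02,"ty":-0.01,"tz":0.6,"rx":0,"ry":0,"rz":0,"claw":-1},
  {"tx":0.02,"ty":-0.01,"tz":1,"rx":0,"ry":0,"rz":0,"claw":-1},
  {"tx":0.02,"ty":-0.01,"tz":1.4,"rx":0,"ry":0,"rz":0,"claw":-1},
  {"tx":0.02,"ty":-0.01,"tz":1.7,"rx":0,"ry":0,"rz":0,"claw":-1},
  {"tx":0.02,"ty":-0.01,"tz":1.8,"rx":0,"ry":0,"rz":0,"claw":-1},
  {"tx":0.02,"ty":-0.01,"tz":1.8,"rx":0,"ry":0,"rz":0,"claw":-1},
  {"tx":0.02,"ty":-0.01,"tz":1.8,"rx":0,"ry":0,"rz":0,"claw":-0.6},
  {"tx":0.02,"ty":-0.01,"tz":1.8,"rx":0,"ry":0,"rz":0,"claw":-0.4},
  {"tx":0.02,"ty":-0.01,"tz":1.8,"rx":0,"ry":0,"rz":0,"claw":0},
  {"tx":0.02,"ty":-0.01,"tz":1.8,"rx":0,"ry":0,"rz":0,"claw":1},
  {"tx":0.02,"ty":-0.01,"tz":1.8,"rx":0,"ry":0,"rz":0,"claw":1},
  {"tx":0.02,"ty":-0.01,"tz":1.8,"rx":0,"ry":0,"rz":0,"claw":1},
  {"tx":0.02,"ty":-0.01,"tz":1.8,"rx":0,"ry":0,"rz":0,"claw":1},
  {"tx":0.02,"ty":-0.01,"tz":1.8,"rx":0,"ry":0,"rz":0,"claw":1},
], squeeze=40)

```text
clock: 11.38
position: [0.5977, 0.1283, 0.0395]
tcp_rot: [3.141, -0.003, 0.413]
wrist_force: [-1.2, 0.2, 6.7]
finger_gap: 0.0595
grip_force: 44.4
```

Request:
play_rows([
  {"tx":0,"ty":0,"tz":-0.15,"rx":0,"ry":0,"rz":0,"claw":1},
  {"tx":0,"ty":0,"tz":-0.4,"rx":0,"ry":0,"rz":0,"claw":1},
  {"tx":0,"ty":0,"tz":-0.8,"rx":0,"ry":0,"rz":0,"claw":1},
  {"tx":0,"ty":0,"tz":-1.2,"rx":0,"ry":0,"rz":0,"claw":1},
  {"tx":0,"ty":0,"tz":-1.6,"rx":0,"ry":0,"rz":0,"claw":1},
  {"tx":0,"ty":0,"tz":-1.9,"rx":0,"ry":0,"rz":0,"claw":1},
  {"tx":0,"ty":0,"tz":-2,"rx":0,"ry":0,"rz":0,"claw":1},
  {"tx":0,"ty":0,"tz":-2,"rx":0,"ry":0,"rz":0,"claw":1},
  {"tx":0,"ty":0,"tz":-2,"rx":0,"ry":0,"rz":0,"claw":1},
])

```text
clock: 12.13
position: [0.5966, 0.1282, 0.1179]
tcp_rot: [3.141, -0.0, 0.413]
wrist_force: [0.3, 0.5, -1.3]
finger_gap: 0.0599
grip_force: 43.7
```

Run:
```python
from h import *
s=r.read_state();print(s['position'],s['tcp_rot'],s['joint_positions'].round(2),s['finger_gap'],s['grip_force'],s['wrist_force'])
m,im,d=snap('wrist'); P=world(m,d); cv2.imwrite('pics/w4.png',im[...,::-1])
T=R.from_euler('xyz',s['tcp_rot']).inv().apply((P-s['position']).reshape(-1,3)).reshape(P.shape)
b=(im[...,2].astype(int)-im[...,0]>70)&(T[...,2]>-.06)&(T[...,2]<.06)&(abs(T[...,0])<.12)&(abs(T[...,1])<.05)
n,l,st,c=cv2.connectedComponentsWithStats(b.astype(np.uint8))
for i in range(1,n):
    if st[i,4]>200: q=T[l==i]; print(st[i],np.percentile(q,[2,50,98],axis=0).round(4).tolist())
m,im,d=snap('scene'); cv2.imwrite('pics/s4.png',cv2.resize(im[160:300,280:480,::-1],None,fx=4,fy=4))
```

```text
[0.59655781 0.12823178 0.11790086] [ 3.14127271e+00 -2.18782077e-04  4.12896844e-01] [-0.66  0.41  0.47  1.66 -0.2   1.12 -1.29] 0.05992826031176254 43.73135268688202 [ 0.26504848  0.50512772 -1.31962408]
[ 271    0  101   17 1710] [[0.1083, -0.0166, 0.02], [0.1109, 0.0005, 0.0214], [0.1135, 0.0177, 0.0228]]
[ 288   81   67   88 5762] [[0.053, -0.0129, 0.0363], [0.0709, 0.0005, 0.0377], [0.0874, 0.0138, 0.0391]]
[  260   251   123   170 19529] [[-0.0212, -0.0166, -0.0301], [0.0102, 0.0006, -0.029], [0.0361, 0.0179, -0.0279]]
```

View pics/s4.png

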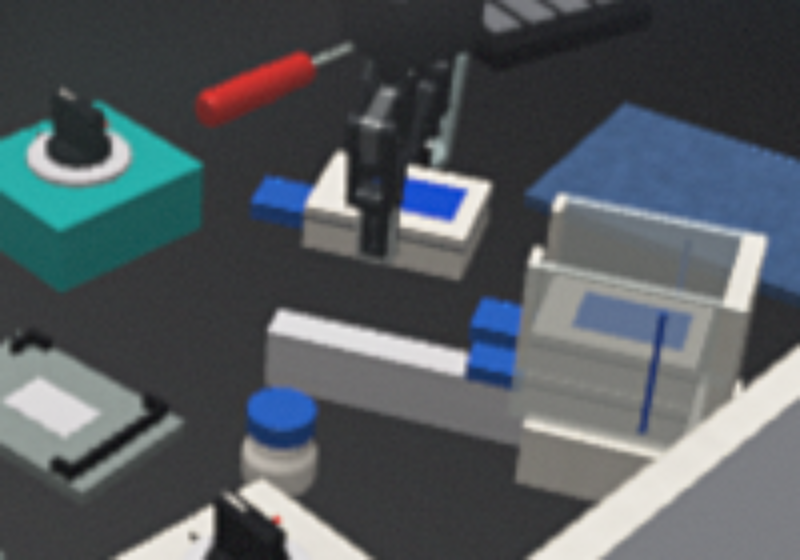

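The scene crop shows the cartridge held level above the runway at (400,215), with the other two seated in the magazine. I'll carry it over the cradle.

Run:
```python
from h import *
go([.4735,-.0214,.12],[np.pi,0,.06])
```

```text
t [-4.31   2.192 -0.063] r [0.007 0.011 4.044] mm 193.4 deg 20.2
```

Request:
play_rows([
  {"tx":-0.2,"ty":0.1,"tz":0,"rx":0,"ry":0,"rz":0.2,"claw":1},
  {"tx":-0.6,"ty":0.3,"tz":0,"rx":0,"ry":0,"rz":0.6,"claw":1},
  {"tx":-1.1,"ty":0.55,"tz":0,"rx":0,"ry":0,"rz":1.1,"claw":1},
  {"tx":-1.6,"ty":0.8,"tz":0,"rx":0,"ry":0,"rz":1.6,"claw":1},
  {"tx":-2.1,"ty":1.05,"tz":0,"rx":0,"ry":0,"rz":2.1,"claw":1},
  {"tx":-2.6,"ty":1.3,"tz":0,"rx":0,"ry":0,"rz":2.6,"claw":1},
  {"tx":-3.1,"ty":1.55,"tz":0,"rx":0,"ry":0,"rz":3.1,"claw":1},
  {"tx":-3.6,"ty":1.8,"tz":0,"rx":0,"ry":0,"rz":3.5,"claw":1},
  {"tx":-4,"ty":2,"tz":0,"rx":0,"ry":0,"rz":3.8,"claw":1},
  {"tx":-4.2,"ty":2.14,"tz":-0.05,"rx":0,"ry":0,"rz":4,"claw":1},
  {"tx":-4.31,"ty":2.19,"tz":-0.05,"rx":0,"ry":0,"rz":4.04,"claw":1},
  {"tx":-4.31,"ty":2.19,"tz":-0.05,"rx":0,"ry":0,"rz":4.04,"claw":1},
  {"tx":-4.31,"ty":2.19,"tz":-0.05,"rx":0,"ry":0,"rz":4.04,"claw":1},
])

```text
clock: 13.32
position: [0.4745, -0.0206, 0.1203]
tcp_rot: [3.142, -0.001, 0.061]
wrist_force: [0.4, 0.1, -0.7]
finger_gap: 0.0595
grip_force: 43.7
```

Run:
```python
from h import *
s=r.read_state();print(s['position'],s['tcp_rot'],s['joint_positions'].round(2),s['finger_gap'],s['grip_force'])
m,im,d=snap('wrist'); P=world(m,d); cv2.imwrite('pics/w5.png',im[...,::-1])
z=P[...,2]
# plate far edges visible to the wrist camera
k=(z>.0065)&(z<.024)&(abs(P[...,0]-.4765)<.1)&(abs(P[...,1]+.0212)<.06)
k=cv2.morphologyEx(k.astype(np.uint8),cv2.MORPH_OPEN,np.ones((5,5)));n,l,st,c=cv2.connectedComponentsWithStats(k);i=1+np.argmax(st[1:,4])
q=P[l==i]; print('plate part',st[i],[np.round(x,4) for x in cv2.minAreaRect((q[:,:2]*1000).astype(np.float32))])
for a in (.05,.06,.07):
    c_,s_=np.cos(a),np.sin(a); v=q[:,:2]-[.4765,-.0212]; X=c_*v[:,0]+s_*v[:,1];Y=-s_*v[:,0]+c_*v[:,1]
    print(a,'x',np.percentile(X,[1,99.5]).round(4),'y',np.percentile(Y,[.5,99.5]).round(4))
k=(z>.13)&(z<.155)&(abs(P[...,0]-.4765)<.07)&(abs(P[...,1]+.0212)<.04); q=P[k]
T=R.from_euler('xyz',s['tcp_rot']).inv().apply(q-s['position']); print('case',np.percentile(T,[1,99],axis=0).round(4))
go([.4735,-.0214,.03],[np.pi,0,.06])
```

```text
[ 0.47447806 -0.02060222  0.12027111] [ 3.14152298e+00 -1.22843730e-03  6.13550264e-02] [-0.63  0.1   0.61  2.01 -0.06  1.05 -1.5 ] 0.0594677811456449 43.66400599479675
plate part [ 254  129  142   70 9499] [array([520.1619, -19.8201]), array([41.8146, 84.2871]), np.float64(3.4208)]
0.05 x [0.0238 0.0644] y [-0.0421  0.0405]
0.06 x [0.0237 0.0645] y [-0.0425  0.04  ]
0.07 x [0.0237 0.0646] y [-0.043   0.0396]
case [[-0.0308 -0.0324 -0.0324]
 [ 0.0478  0.0346 -0.0131]]
t [-0.031  0.023  2.255] r [ 0.003 -0.013  0.02 ] mm 90.2 deg 0.1
```

View pics/w5.png

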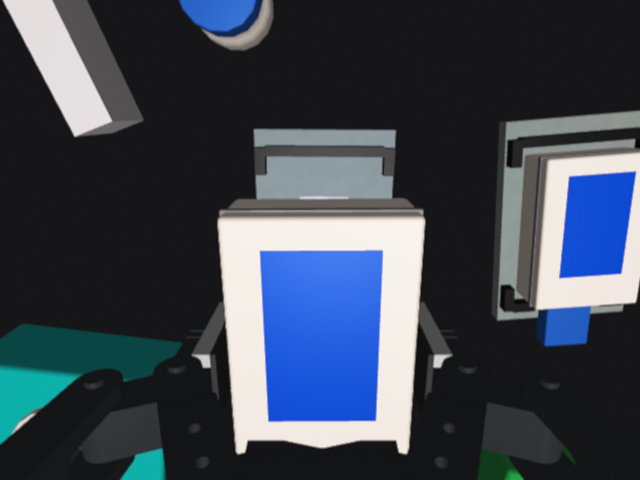

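The wrist view shows the cartridge level at (320,330), with the cradle's far edge centred ahead at (325,130). The cradle pose is confirmed to about 1 mm, so I'll lower.

Request:
play_rows([
  {"tx":-0.03,"ty":0.02,"tz":0.2,"rx":0,"ry":0,"rz":0.02,"claw":1},
  {"tx":-0.03,"ty":0.02,"tz":0.6,"rx":0,"ry":0,"rz":0.02,"claw":1},
  {"tx":-0.03,"ty":0.02,"tz":1,"rx":0,"ry":0,"rz":0.02,"claw":1},
  {"tx":-0.03,"ty":0.02,"tz":1.4,"rx":0,"ry":0,"rz":0.02,"claw":1},
  {"tx":-0.03,"ty":0.02,"tz":1.8,"rx":0,"ry":0,"rz":0.02,"claw":1},
  {"tx":-0.03,"ty":0.02,"tz":2.1,"rx":0,"ry":0,"rz":0.02,"claw":1},
  {"tx":-0.03,"ty":0.02,"tz":2.25,"rx":0,"ry":0,"rz":0.02,"claw":1},
  {"tx":-0.03,"ty":0.02,"tz":2.25,"rx":0,"ry":0,"rz":0.02,"claw":1},
  {"tx":-0.03,"ty":0.02,"tz":2.25,"rx":0,"ry":0,"rz":0.02,"claw":1},
])

```text
clock: 14.12
position: [0.473, -0.022, 0.0301]
tcp_rot: [3.141, -0.0, 0.059]
wrist_force: [0.3, 0.3, -1.4]
finger_gap: 0.0587
grip_force: 43.7
```

Run:
```python
from h import *
s=r.read_state();print(s['position'],s['tcp_rot'],s['wrist_force'])
go([.4735,-.0214,.01],[np.pi,0,.06])
```

```text
[ 0.47302047 -0.02203764  0.03007075] [ 3.14081421e+00 -1.71654037e-04  5.88928813e-02] [ 0.32743958  0.30619187 -1.37636133]
t [ 0.013 -0.016  0.502] r [ 0.009 -0.002 -0.013] mm 20.1 deg 0.1
```

Request:
play_rows([
  {"tx":0.01,"ty":-0.02,"tz":0.1,"rx":0,"ry":0,"rz":0,"claw":1},
  {"tx":0.01,"ty":-0.02,"tz":0.2,"rx":0,"ry":0,"rz":0,"claw":1},
  {"tx":0.01,"ty":-0.02,"tz":0.3,"rx":0,"ry":0,"rz":0,"claw":1},
  {"tx":0.01,"ty":-0.02,"tz":0.4,"rx":0,"ry":0,"rz":0,"claw":1},
  {"tx":0.01,"ty":-0.02,"tz":0.46,"rx":0,"ry":0,"rz":0,"claw":1},
  {"tx":0.01,"ty":-0.02,"tz":0.5,"rx":0,"ry":0,"rz":0,"claw":1},
  {"tx":0.01,"ty":-0.02,"tz":0.52,"rx":0,"ry":0,"rz":0,"claw":1},
  {"tx":0.01,"ty":-0.02,"tz":0.52,"rx":0,"ry":0,"rz":0,"claw":1},
])

```text
clock: 14.78
position: [0.4733, -0.0213, 0.0095]
tcp_rot: [3.141, -0.001, 0.058]
wrist_force: [-0.6, -0.2, 0.1]
finger_gap: 0.0592
grip_force: 43.7
```

Request:
play_rows([
  {"tx":0,"ty":0,"tz":0.03,"rx":0,"ry":0,"rz":0,"claw":1},
  {"tx":0,"ty":0,"tz":0.03,"rx":0,"ry":0,"rz":0,"claw":1},
  {"tx":0,"ty":0,"tz":0.03,"rx":0,"ry":0,"rz":0,"claw":0},
  {"tx":0,"ty":0,"tz":0.03,"rx":0,"ry":0,"rz":0,"claw":-0.5},
  {"tx":0,"ty":0,"tz":0.03,"rx":0,"ry":0,"rz":0,"claw":-1},
  {"tx":0,"ty":0,"tz":0.03,"rx":0,"ry":0,"rz":0,"claw":-1},
  {"tx":0,"ty":0,"tz":0.03,"rx":0,"ry":0,"rz":0,"claw":-1},
  {"tx":0,"ty":0,"tz":0.03,"rx":0,"ry":0,"rz":0,"claw":-1},
  {"tx":0,"ty":0,"tz":0.03,"rx":0,"ry":0,"rz":0,"claw":-1},
  {"tx":0,"ty":0,"tz":0.03,"rx":0,"ry":0,"rz":0,"claw":-1},
  {"tx":0,"ty":0,"tz":-0.2,"rx":0,"ry":0,"rz":0,"claw":-1},
  {"tx":0,"ty":0,"tz":-0.6,"rx":0,"ry":0,"rz":0,"claw":-1},
  {"tx":0,"ty":0,"tz":-1.2,"rx":0,"ry":0,"rz":0,"claw":-1},
  {"tx":0,"ty":0,"tz":-2,"rx":0,"ry":0,"rz":0,"claw":-1},
  {"tx":0,"ty":0,"tz":-2.8,"rx":0,"ry":0,"rz":0,"claw":-1},
  {"tx":0,"ty":0,"tz":-3.6,"rx":0,"ry":0,"rz":0,"claw":-1},
  {"tx":0,"ty":0,"tz":-4.2,"rx":0,"ry":0,"rz":0,"claw":-1},
  {"tx":0,"ty":0,"tz":-4.5,"rx":0,"ry":0,"rz":0,"claw":-1},
  {"tx":0,"ty":0,"tz":-4.5,"rx":0,"ry":0,"rz":0,"claw":-1},
  {"tx":0,"ty":0,"tz":-4.5,"rx":0,"ry":0,"rz":0,"claw":-1},
])

```text
clock: 16.45
position: [0.4734, -0.0213, 0.1901]
tcp_rot: [-3.141, -0.002, 0.058]
wrist_force: [-0.3, 0.3, -0.0]
finger_gap: 0.0854
grip_force: 0.0
```

Run:
```python
from h import *
s=r.read_state();print(s['position'],s['tcp_rot'],s['joint_positions'].round(2),s['finger_gap'])
m,im,d=snap('wrist'); P=world(m,d); cv2.imwrite('pics/w6.png',im[...,::-1]); z=P[...,2]
near=(abs(P[...,0]-.4765)<.12)&(abs(P[...,1]+.0212)<.06)
def rect(n_,k):
    k=cv2.morphologyEx((k&near).astype(np.uint8),cv2.MORPH_OPEN,np.ones((5,5)));n,l,st,c=cv2.connectedComponentsWithStats(k);i=1+np.argmax(st[1:,4]); q=P[l==i]
    c,wh,a=cv2.minAreaRect((q[:,:2]*1000).astype(np.float32)); A=np.c_[q[:,:2]-q[:,:2].mean(0),np.ones(len(q))]; print(n_,np.round(c,1),np.round(wh,1),round(a,2),np.median(q[:,2]).round(4),'slope',np.linalg.lstsq(A,q[:,2],rcond=None)[0][:2].round(3))
rect('case',(z>.033)&(z<.045)); rect('cradle+',(z>.006)); rect('plate',(z>.006)&(z<.03))
m,im,d=snap('top');P=world(m,d);z=P[...,2]
b=np.zeros((480,640),bool);b[125:175,350:395]=1
q=P[b&(abs(z-.094)<.005)]; print('knob',len(q),[np.round(x,1) for x in cv2.minAreaRect((q[:,:2]*1000).astype(np.float32))],q.mean(0))
go([.6838,-.0788,.16],[np.pi,0,-.095]); go([.6838,-.0788,.16],[np.pi,0,-.095+np.pi])
```

```text
[ 0.47340405 -0.02128843  0.19006087] [-3.14122750e+00 -2.20848856e-03  5.83743647e-02] [-0.66  0.    0.62  1.93 -0.    1.21 -1.55] 0.08542376425009184
case [476.3 -21.6] [89.8 60.1] 3.73 0.0383 slope [0.    0.001]
cradle+ [477.6 -25.1] [100.1 101.8] 51.49 0.2581 slope [1.524 0.098]
plate [468.3 -22.6] [145.7  84.2] 2.97 0.0108 slope [-0.039  0.003]
knob 122 [array([684. , -78.7]), array([14.3, 41.5]), np.float64(84.2)] [ 0.68364463 -0.07856482  0.09392182]
t [5.188 1.742 0.713] r [0.006 0.006 1.758] mm 220.8 deg 8.8
t [5.188 1.742 0.713] r [-9.0000e-03  8.0000e-03 -3.4242e+01] mm 220.8 deg 171.2
```

View pics/w6.png

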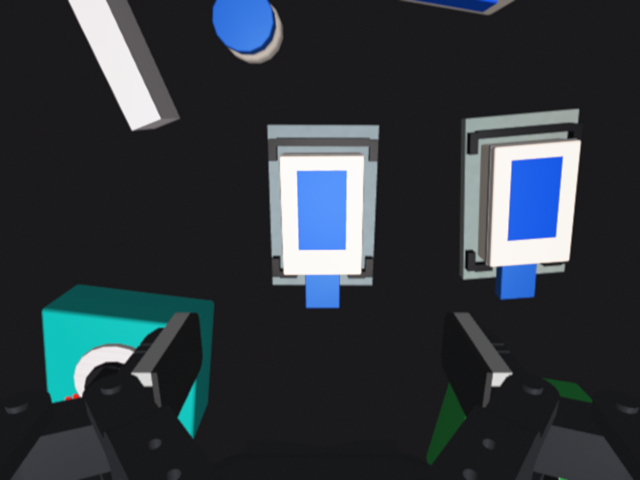

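The wrist view shows cartridge 1 seated in the empty cradle at (322,215), tab towards the robot like its neighbour. It measures at (476.3, −21.6) mm and flat. Now the knob.

Request:
play_rows([
  {"tx":0.3,"ty":0.1,"tz":0,"rx":0,"ry":0,"rz":0.1,"claw":-1},
  {"tx":0.9,"ty":0.3,"tz":0,"rx":0,"ry":0,"rz":0.3,"claw":-1},
  {"tx":1.6,"ty":0.5,"tz":0,"rx":0,"ry":0,"rz":0.5,"claw":-1},
  {"tx":2.3,"ty":0.8,"tz":0,"rx":0,"ry":0,"rz":0.8,"claw":-1},
  {"tx":3,"ty":1,"tz":0,"rx":0,"ry":0,"rz":1,"claw":-1},
  {"tx":3.7,"ty":1.25,"tz":0.2,"rx":0,"ry":0,"rz":1.3,"claw":-1},
  {"tx":4.4,"ty":1.5,"tz":0.4,"rx":0,"ry":0,"rz":1.6,"claw":-1},
  {"tx":4.9,"ty":1.65,"tz":0.6,"rx":0,"ry":0,"rz":1.7,"claw":-1},
  {"tx":5.19,"ty":1.74,"tz":0.7,"rx":0,"ry":0,"rz":1.8,"claw":-1},
  {"tx":5.19,"ty":1.74,"tz":0.7,"rx":0,"ry":0,"rz":1.8,"claw":-1},
  {"tx":5.19,"ty":1.74,"tz":0.7,"rx":0,"ry":0,"rz":1.8,"claw":-1},
  {"tx":5.19,"ty":1.74,"tz":0.7,"rx":0,"ry":0,"rz":1.8,"claw":-1},
])

```text
clock: 17.55
position: [0.6837, -0.0787, 0.1611]
tcp_rot: [3.141, 0.0, -0.099]
wrist_force: [0.4, -0.7, -0.2]
finger_gap: 0.0853
grip_force: 0.0
```

Run:
```python
from h import *
s=r.read_state();print(s['position'],s['tcp_rot'],s['joint_positions'].round(2))
m,im,d=snap('wrist');P=world(m,d);z=P[...,2]
q=P[(abs(z-.094)<.005)&(abs(P[...,0]-.684)<.05)&(abs(P[...,1]+.0787)<.03)]; print('knob',len(q),[np.round(x,1) for x in cv2.minAreaRect((q[:,:2]*1000).astype(np.float32))])
go([.6839,-.0787,.069],[np.pi,0,-.1])
```

```text
[ 0.68368091 -0.07869919  0.16111491] [ 3.14115484e+00  4.98414245e-04 -9.86973753e-02] [-0.39  0.58  0.65  1.39 -0.35  1.29 -1.39]
knob 1843 [array([684.3, -80.3]), array([13.8, 41.4]), np.float64(84.9)]
t [2.000e-03 4.000e-03 2.317e+00] r [ 0.    -0.004  0.017] mm 92.7 deg 0.1
```

Request:
play_rows([
  {"tx":0,"ty":0.025,"tz":0.3,"rx":0,"ry":0,"rz":0,"claw":-1},
  {"tx":0,"ty":0.025,"tz":0.8,"rx":0,"ry":0,"rz":0,"claw":-1},
  {"tx":0,"ty":0.025,"tz":1.3,"rx":0,"ry":0,"rz":0,"claw":-1},
  {"tx":0,"ty":0.025,"tz":1.8,"rx":0,"ry":0,"rz":0,"claw":-1},
  {"tx":0,"ty":0.025,"tz":2.15,"rx":0,"ry":0,"rz":0,"claw":-1},
  {"tx":0,"ty":0.025,"tz":2.3,"rx":0,"ry":0,"rz":0,"claw":-1},
  {"tx":0,"ty":0.025,"tz":2.3,"rx":0,"ry":0,"rz":0,"claw":-0.5},
  {"tx":0,"ty":0.025,"tz":2.3,"rx":0,"ry":0,"rz":0,"claw":0},
  {"tx":0,"ty":0.025,"tz":2.3,"rx":0,"ry":0,"rz":0,"claw":0.4},
  {"tx":0,"ty":0.025,"tz":2.3,"rx":0,"ry":0,"rz":0,"claw":1},
  {"tx":0,"ty":0.025,"tz":2.3,"rx":0,"ry":0,"rz":0,"claw":1},
  {"tx":0,"ty":0.025,"tz":2.3,"rx":0,"ry":0,"rz":0,"claw":1},
  {"tx":0,"ty":0.025,"tz":2.3,"rx":0,"ry":0,"rz":0,"claw":1},
  {"tx":0,"ty":0.025,"tz":2.3,"rx":0,"ry":0,"rz":0,"claw":1},
  {"tx":0,"ty":0.025,"tz":2.3,"rx":0,"ry":0,"rz":0,"claw":1},
  {"tx":0,"ty":0.025,"tz":2.3,"rx":0,"ry":0,"rz":0,"claw":1},
], squeeze=40)

```text
clock: 18.93
position: [0.6849, -0.08, 0.0704]
tcp_rot: [3.141, -0.002, -0.099]
wrist_force: [-0.8, -1.6, 6.3]
finger_gap: 0.0129
grip_force: 42.5
```

Request:
play_rows([
  {"tx":0,"ty":0,"tz":0,"rx":0,"ry":0,"rz":0.6,"claw":1},
  {"tx":0,"ty":0,"tz":0,"rx":0,"ry":0,"rz":1.2,"claw":1},
  {"tx":0,"ty":0,"tz":0,"rx":0,"ry":0,"rz":1.8,"claw":1},
  {"tx":0,"ty":0,"tz":0,"rx":0,"ry":0,"rz":2.4,"claw":1},
  {"tx":0,"ty":0,"tz":0,"rx":0,"ry":0,"rz":3,"claw":1},
  {"tx":0,"ty":0,"tz":0,"rx":0,"ry":0,"rz":3.6,"claw":1},
  {"tx":0,"ty":0,"tz":0,"rx":0,"ry":0,"rz":4.2,"claw":1},
  {"tx":0,"ty":0,"tz":0,"rx":0,"ry":0,"rz":4.8,"claw":1},
  {"tx":0,"ty":0,"tz":0,"rx":0,"ry":0,"rz":5.4,"claw":1},
  {"tx":0,"ty":0,"tz":0,"rx":0,"ry":0,"rz":5.9,"claw":1},
  {"tx":0,"ty":0,"tz":0,"rx":0,"ry":0,"rz":6.1,"claw":1},
  {"tx":0,"ty":0,"tz":0,"rx":0,"ry":0,"rz":6.1,"claw":1},
  {"tx":0,"ty":0,"tz":0,"rx":0,"ry":0,"rz":6.1,"claw":1},
  {"tx":0,"ty":0,"tz":0,"rx":0,"ry":0,"rz":6.1,"claw":1},
])

```text
clock: 20.1
position: [0.6846, -0.0807, 0.0704]
tcp_rot: [3.141, -0.002, -0.632]
wrist_force: [-2.0, -2.0, 6.5]
finger_gap: 0.0132
grip_force: 42.8
```

Turned by 0.533 rad. Now I'll open, lift away and check.

Request:
play_rows([
  {"tx":0,"ty":0,"tz":0,"rx":0,"ry":0,"rz":0,"claw":0.5},
  {"tx":0,"ty":0,"tz":0,"rx":0,"ry":0,"rz":0,"claw":0},
  {"tx":0,"ty":0,"tz":0,"rx":0,"ry":0,"rz":0,"claw":-1},
  {"tx":0,"ty":0,"tz":0,"rx":0,"ry":0,"rz":0,"claw":-1},
  {"tx":0,"ty":0,"tz":0,"rx":0,"ry":0,"rz":0,"claw":-1},
  {"tx":0,"ty":0,"tz":0,"rx":0,"ry":0,"rz":0,"claw":-1},
  {"tx":0,"ty":0,"tz":0,"rx":0,"ry":0,"rz":0,"claw":-1},
  {"tx":0,"ty":0,"tz":-0.3,"rx":0,"ry":0,"rz":0,"claw":-1},
  {"tx":0,"ty":0,"tz":-0.8,"rx":0,"ry":0,"rz":0,"claw":-1},
  {"tx":0,"ty":0,"tz":-1.5,"rx":0,"ry":0,"rz":0,"claw":-1},
  {"tx":0,"ty":0,"tz":-2.2,"rx":0,"ry":0,"rz":0,"claw":-1},
  {"tx":0,"ty":0,"tz":-2.8,"rx":0,"ry":0,"rz":0,"claw":-1},
  {"tx":0,"ty":0,"tz":-3,"rx":0,"ry":0,"rz":0,"claw":-1},
  {"tx":0,"ty":0,"tz":-3,"rx":0,"ry":0,"rz":0,"claw":-1},
  {"tx":0,"ty":0,"tz":-3,"rx":0,"ry":0,"rz":0,"claw":-1},
])

```text
clock: 21.35
position: [0.6843, -0.0796, 0.1895]
tcp_rot: [-3.141, -0.001, -0.631]
wrist_force: [-0.1, -0.1, -0.8]
finger_gap: 0.0856
grip_force: 0.0
```

Run:
```python
from h import *
s=r.read_state();print(s['position'],s['dq'].round(3).max(),s['wrist_force'])
def rect(n,q): print(n,len(q),[np.round(x,1) for x in cv2.minAreaRect((q[:,:2]*1000).astype(np.float32))],np.median(q[:,2]).round(4))
m,im,d=snap('wrist');P=world(m,d);z=P[...,2]
rect('knob',P[(abs(z-.094)<.005)&(abs(P[...,0]-.684)<.03)&(abs(P[...,1]+.0787)<.03)])
m,im,d=snap('top');P=world(m,d);z=P[...,2]
def reg(x,y,a,b,h): return P[(abs(P[...,0]-x)<h)&(abs(P[...,1]-y)<h)&(z>a)&(z<b)]
rect('c1',reg(.4765,-.0215,.033,.045,.07)); rect('loaded',reg(.494,-.1733,.033,.045,.06)); rect('c3',reg(.722,.1848,.09,.102,.05))
```

```text
[ 0.68432898 -0.07955355  0.18954125] 0.027 [-0.09228013 -0.06804361 -0.82404977]
knob 1484 [array([684. , -80.4]), array([13.7, 42.1]), np.float64(54.3)] 0.094
c1 0 [array([0., 0.]), array([0., 0.]), np.float64(0.0)] nan
loaded 1065 [array([ 493.8, -173.1]), array([90.7, 62.1]), np.float64(7.7)] 0.0385
c3 1110 [array([720.5, 184.1]), array([105. ,  64.1]), np.float64(23.6)] 0.0962
  return _methods._mean(a, axis=axis, dtype=dtype,
  ret = ret.dtype.type(ret / rcount)
```

The knob turned 30.6°, which is click 1. The arm hides cartridge 1 in the top view, so I'll check it with the scene camera and hand in if it's good.

Run:
```python
from h import *
m,im,d=snap('scene');P=world(m,d);z=P[...,2]
q=P[(abs(P[...,0]-.4765)<.07)&(abs(P[...,1]+.0215)<.05)&(z>.033)&(z<.045)]
print(len(q),[np.round(x,1) for x in cv2.minAreaRect((q[:,:2]*1000).astype(np.float32))] if len(q) else '')
ok=len(q)>200 and np.linalg.norm(np.median(q[:,:2],0)-[.4765,-.0215])<.02
print(ok)
if ok: print(r.job_done())
```

```text
710 [array([477.3, -23.8]), array([91.6, 63.9]), np.float64(3.7)]
True
the job is handed in; nothing more can be done
None
```

The bottom cartridge is lying flat in the empty left cradle, tab towards the robot like its neighbour's, and the selector is at click 1; the job was handed in at about 21 s, with no verdict shown.

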